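# Clear the key reader, fold down its shelf and read the key

## Task

Lift the breakout box that stands in the way of the folding reader shelf into the metal tray, then push the shelf over away from you until it snaps down flat. Lay the car key with the metal blade flat on the shelf, the middle of its plastic body on the middle of the copper coil ring, and last of all tip the toggle switch beside the shelf right over to its far side. Leave the round fob, the handheld tester, the can and the screwdriver where they are.

Things in the scene. Friction and masses are not known exactly. Their poses are not given: they have to be found in the camera images.
- station: Key-reader station fixed to the bench: grey hinge cheeks 40 mm high at y = +72 and -72 mm. Origin on the bench under the hinge's middle; x level, pointing to where the shelf lies when down (away from the robot); y along the hinge; z up. A small spring strut lies at y = 88 mm, up to 50 mm robot-side of the hinge, under 45 mm high. The switch's block, 70 x 50 x 25 mm high, is at y = -108 mm.
- shelf (a joint): Aluminium shelf 120 wide, 130 long, 8 mm thick, hinge 30 mm above the bench. 0 = upright stop, leaning 0.25 rad towards the robot (top edge 156 mm up, 32 mm robot-side of the hinge); 1.82 = down stop, level, away from the robot, top face 34 mm up. Over-centre spring: about 3.5 N at the top edge starts it, less as it turns; past about 0.9 it snaps down by itself if nothing is under it.
- coil (a point): Middle of the copper coil ring (68 mm outside diameter, black centre, printed flush) on the shelf face that is on the robot's side when upright and on top when down; it lies 72 mm from the hinge axis, on the shelf's centre line.
- box: Grey breakout box with sockets on top, 50 mm (its x) x 110 mm (its y) x 48 mm high, 0.18 to 0.35 kg, standing on the bench where the shelf must come down, about 90 to 105 mm beyond the hinge, its long side roughly along the hinge. Origin at the centre of its underside, z up.
- tray: Open dark metal tray fixed to the bench, 220 mm (x) x 170 mm (y) x 45 mm high, walls and floor 4 to 5 mm. Origin at the centre of its underside. It stands to the left or to the right of the station, the cork mat on the other side.
- key: Car key with a fixed metal blade: black plastic body 70 mm (x) x 36 mm (y) x 18 mm high, blade 9 mm wide and 4 mm thick standing 47 mm out of its +x end. Origin at the centre of the underside of the plastic body, z up. It lies flat on the cork mat (4 mm thick), 50 to 80 g.
- fob: Bystander: round black fob without a blade, 46 mm across, 16 mm high, on the same cork mat. Origin at the centre of its underside. Leave it.
- switch (a joint): Black-knobbed toggle switch at the station's y = -108 mm, turning about an axis along the station's y axis 22 mm above the bench, directly beside the hinge. 0 = leaning 0.5 rad towards the robot (off), 1.0 = leaning 0.5 rad away from the robot (on). It stays where it is left; about 1 N moves it.
- switch_tip (a point): Centre of the switch's ball knob (26 mm across), 60 mm from the switch's axis.
- tester: Bystander: blue handheld tester with black ends, 90 x 160 x 34 mm, lying beyond the shelf. Leave it.
- can: Bystander: short upright tin can, 66 mm across, 70 mm high, at the far left. Leave it.
- screwdriver: Bystander: screwdriver 180 mm long, lying at the far right. Leave it.
Mind the look-alikes: they are no part of the job. What is shaped like the key but blue or white is not meant.

How it is judged:
By the outcome, as a careful person would: the job done as asked, in the order asked, and still so for the second after the job is handed in, with the robot touching nothing.
It also fails if it takes over 72 s, if anything falls off the work surface, if the arm or the gripper's body presses on something with over 40 N, if the wrist force passes 120 N, or if a joint passes its speed limit or range.

## Robot

A 6-joint arm with a two-finger parallel gripper is mounted at the origin on the work surface. World frame = base frame: x ahead of the robot, y to its left, z up, the work surface at z = 0. Lengths are in m, angles in rad, forces in N, time in s.
With the tool pointing down it reaches from about 0.35 to 0.85 m from the base axis. Payload 8.1 kg.
Tool frame: the origin (TCP) lies midway between the tips of the shut fingers; the grasp point (between the pads) lies 19 mm behind it (robot.grip_point_offset is the distance from the TCP to the grasp point, in m); z points along the fingers, y is the line along which they close (so a half turn about z gives the same grasp; the last joint's range is limited). The gripper opens to 93 mm and grips with 3 to 60 N. Pads are 15 mm wide; open, the fingers measure 128 mm over their backs; the gripper's body (75 mm by 188 mm) begins 65 mm behind the grasp point.
Start: joints at [-1.387, 0.13, 1.488, -0, 1.523, -0.085], TCP at [0.159, -0.578, 0.219] pointing down, gripper open.
Joint ranges: [-2.96, 2.96], [-0.89, 2.26], [0.02, 2.5], [-1.34, 4.48], [0, 2.73], [-2.66, 2.66]. Speed limits (rad/s): [2.39, 2.39, 2.79, 3.14, 3.14, 3.14].

## Interface

Orientations are given as a rotation vector (axis times angle).
In Python, from plant import robot, read_camera, job gives the robot as it stands.
- The arm moves only by the shell command python3 -m inch 'ROWS' [FORCE]. ROWS is JSON, one flat list of numbers, 5 for each row, row after row: the shift along the world's x, y, z in mm, then the turn about the world's z in degrees, then the opening in per cent of the stroke, from 0 (shut) to 100 (fully open). In form: [dx, dy, dz, yaw, hand, dx, dy, dz, yaw, hand, ...]. A call has 1 to 10 rows; each row is the pose to reach, as a shift and turn from the pose commanded when the call began; what a row does not reach only later rows make up. A row lasts 1/12 s, in which the tool goes at most 41.7 mm and 7.16 degrees, less where a joint would pass 70% of its speed; a pose out of reach is approached as far as the arm can. A call with a gripper value outside its range is refused whole. The fingers move at their own pace and stop on an object; FORCE is the grip in N (left out, the last holds). Time passes only in rows, so rows that repeat a pose let the fingers close. It gives the time, the measured TCP pose, the force, the opening and the grip force at its end, in the units of the state.
- robot.read_state(): the state, without advancing time (a new reading comes with each control period).
- read_camera(name): name is "scene" or "top" or "wrist"; returns a dict with "image" (384x512x3 uint8, blue, green, red), "K" (3x3 intrinsics, pixels), "D" ([k1, k2, p1, p2, k3] as OpenCV has them; the pictures are not rectified), "extrinsics" (4x4, takes a point from world to camera coordinates); the wrist camera has in their place "mount" (4x4, takes a point from camera to tool coordinates, whose origin is the TCP and whose axes are the flange's). Camera axes: x right, y down, z forward; pixel columns grow to the right and rows downward; lengths in m; the calibration is good to about 2 mm. A picture is of the moment at which its call begins: read the wrist's pose just before it. There is no depth.
- job.close_job(): hands the job in; it is judged then, once.
The state is a dict: "t": time; "q": joint angles; "dq": joint speeds; "joint_torque": joint torques, N m; "tool_pos": TCP position; "orientation": TCP orientation; "force": force on the tool from outside, world axes, zero at the start; "wrist_torque": the same for the moment, N m; "opening": finger opening in m; "gripper_force": force on a finger pad.
Only numpy, scipy, OpenCV 4.12 (cv2) and the standard library are available. Lean on these libraries where they do the work, as an engineer would, in place of code of your own. Each camera call takes 0.05 s, during which the arm holds its last target. There are 200 camera calls.

## Working session

There is one attempt and no reset: what is moved stays moved. The work goes in short steps, Python scripts to look and compute and a shell command to move; the robot and the scene stay as the last step left them, time stands still between calls to the robot, and variables do not carry over. Pictures are saved under pics/ and viewed, at most 10 in all, crops included, and the job is handed in when it is done.

```bash
mkdir -p pics
cat > h.py <<'E'
import numpy as np, cv2
from plant import robot, read_camera, job
from scipy.spatial.transform import Rotation as R
def snap(n):
    s=robot.read_state(); c=read_camera(n); c['s']=s
    if n=='wrist':
        T=np.eye(4);T[:3,:3]=R.from_rotvec(s['orientation']).as_matrix();T[:3,3]=s['tool_pos']
        c['extrinsics']=np.linalg.inv(T@c['mount'])
    return c
def ray(c,px,z):
    p=cv2.undistortPoints(np.array(px,float).reshape(-1,1,2),c['K'],np.array(c['D'],float)).reshape(-1,2)
    E=np.linalg.inv(c['extrinsics']);o=E[:3,3]
    d=np.c_[p,np.ones(len(p))]@E[:3,:3].T
    z=np.broadcast_to(z,len(p))
    return o+d*((z-o[2])/d[:,2])[:,None]
def proj(c,P):
    E=c['extrinsics'];return cv2.projectPoints(np.array(P,float).reshape(-1,3),cv2.Rodrigues(E[:3,:3])[0],E[:3,3],c['K'],np.array(c['D'],float))[0].reshape(-1,2)
def save(c,f,box=None,k=1.5):
    im=c['image']
    if box: x0,y0,x1,y1=box; im=im[y0:y1,x0:x1]
    cv2.imwrite('pics/'+f,cv2.resize(im,None,fx=k,fy=k,interpolation=cv2.INTER_CUBIC))
E
python3 - <<'E'
from h import *
import pickle
for n in('scene','top'):
    c=snap(n);save(c,n+'1.png');pickle.dump(c,open(n+'.pkl','wb'))
    print(n,np.linalg.inv(c['extrinsics'])[:3,3])
E
```

```text
scene [1.09138276 0.14085814 0.98669849]
top [ 0.40326411 -0.08329028  1.01993218]
```

View pics/top1.png

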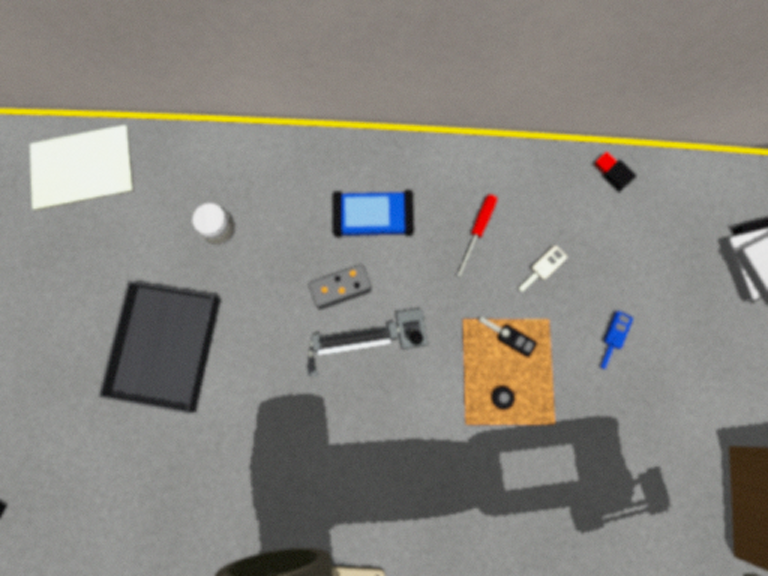

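View pics/scene1.png

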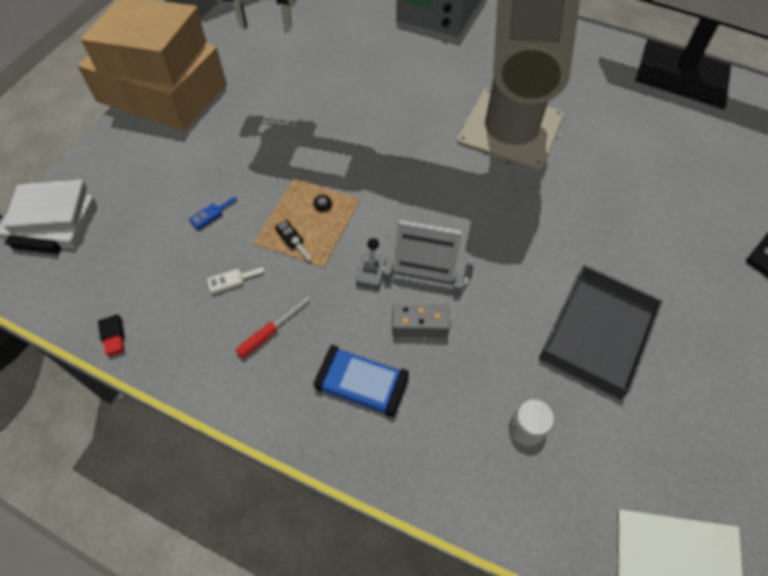

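Top view (1.5x): tray (160,345), box (340,286), shelf (352,340), switch (412,330), key body (517,340) with its blade towards (483,319), fob (503,397). The tray is on the left and the mat on the right. Next, an enlarged crop.

Run:
```python
from h import *
import pickle
c=pickle.load(open('top.pkl','rb'))
save(c,'topc.png',(195,165,375,290),4.4)
print(ray(c,np.array([[132,283],[219,296],[194,411],[102,396]])/1.5,0.045).round(3))
print(ray(c,np.array([[340,286]])/1.5,0.048).round(3),ray(c,np.array([[517,340],[483,319]])/1.5,0.02).round(3))
```

```text
[[0.591 0.398 0.045]
 [0.576 0.228 0.045]
 [0.363 0.249 0.045]
 [0.378 0.423 0.045]]
[[0.607 0.003 0.048]] [[ 0.527 -0.336  0.02 ]
 [ 0.564 -0.271  0.02 ]]
```

View pics/topc.png

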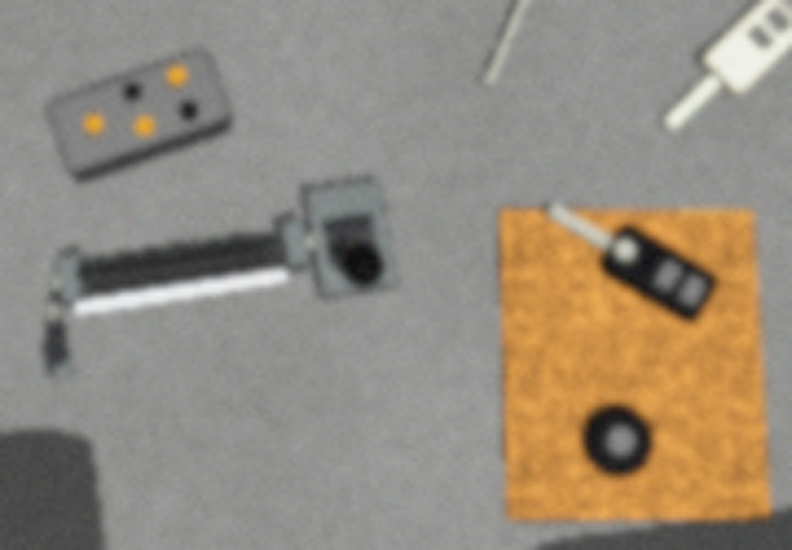

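Run:
```python
from h import *
import pickle
c=pickle.load(open('top.pkl','rb'))
f=lambda p,z:ray(c,np.array(p,float)/4.4+[195,165],z)
b=f([(48,102),(203,50),(228,118),(77,172)],.048);print('box\n',b.round(4),b.mean(0))
e=b[0]-b[1];e2=b[3]-b[2];print([np.degrees(np.arctan2(v[1],v[0])) for v in(e,e2)],np.linalg.norm(e),np.linalg.norm(b[1]-b[2]))
ch=f([(68,275),(291,240)],.04);print('cheeks',ch.round(4),np.linalg.norm(ch[0]-ch[1]),ch.mean(0))
d=ch[0]-ch[1];print('yaw y',np.degrees(np.arctan2(d[1],d[0])))
s=f([(302,185),(377,178),(395,288),(322,297)],.025);print('block',s.round(4),s.mean(0))
se=f([(78,312),(288,276)],.156);print('shelf top',se.round(4),se.mean(0)); d=se[0]-se[1];print(np.degrees(np.arctan2(d[1],d[0])))
print('knob',f([(363,264)],.0747))
k=f([(659,272),(612,245),(552,206),(705,300)],.02);print('key',k.round(4));d=k[2]-k[3];print(np.degrees(np.arctan2(d[1],d[0])))
print('fob',f([(617,440)],.02))
s=robot.read_state();print(R.from_rotvec(s['orientation']).as_matrix().round(3))
```

```text
box
 [[ 0.6107  0.0613  0.048 ]
 [ 0.6505 -0.0353  0.048 ]
 [ 0.6068 -0.0541  0.048 ]
 [ 0.5666  0.0392  0.048 ]] [0.60865148 0.0027715  0.048     ]
[np.float64(112.35007788278068), np.float64(113.32772903432226)] 0.10449687599186909 0.04752917870762906
cheeks [[ 0.5021  0.0406  0.04  ]
 [ 0.5321 -0.0983  0.04  ]] 0.1420557414203667 [ 0.51710387 -0.02883546  0.04      ]
yaw y 102.20041853275501
block [[ 0.5702 -0.1037  0.025 ]
 [ 0.5774 -0.152   0.025 ]
 [ 0.507  -0.1663  0.025 ]
 [ 0.4987 -0.1201  0.025 ]] [ 0.53833839 -0.13551869  0.025     ]
shelf top [[ 0.4703  0.0188  0.156 ]
 [ 0.4967 -0.0959  0.156 ]] [ 0.48353003 -0.03854753  0.156     ]
102.97095118391412
knob [[ 0.51533695 -0.1421643   0.0747    ]]
key [[ 0.527  -0.3366  0.02  ]
 [ 0.5429 -0.306   0.02  ]
 [ 0.5662 -0.2666  0.02  ]
 [ 0.5105 -0.3665  0.02  ]]
60.8449769469076
fob [[ 0.41920497 -0.31055278  0.02      ]]
[[ 0.964  0.266 -0.   ]
 [ 0.266 -0.964  0.002]
 [ 0.    -0.002 -1.   ]]
```

```bash
python3 -m inch '[452,582,30,97.4,100,452,582,30,97.4,100,452,582,30,97.4,100,452,582,30,97.4,100,452,582,30,97.4,100,452,582,30,97.4,100,452,582,30,97.4,100,452,582,30,97.4,100,452,582,30,97.4,100,452,582,30,97.4,100]' 30
cat > st.py <<'E'
from h import *
s=robot.read_state();M=R.from_rotvec(s['orientation']).as_matrix()
print(round(s['t'],2),'tcp',(1000*np.array(s['tool_pos'])).round(1),'yang',np.degrees(np.arctan2(M[1,1],M[0,1])).round(2),'tilt',M[:2,2].round(3),'q',np.array(s['q']).round(2),'F',np.array(s['force']).round(1),'open',s['opening'],'gf',s['gripper_force'])
E
python3 st.py
```

```text
t: 0.93
tool_pos: [0.4154, -0.2477, 0.2355]
orientation: [-2.272, -2.17, 0.0]
force: [-0.3, -0.2, -0.7]
opening: 0.0931
gripper_force: 0.0
0.93 tcp [ 415.4 -247.7  235.5] yang -2.64 tilt [-0.  0.] q [-0.64 -0.2   1.78  0.    1.56 -0.6 ] F [-0.3 -0.2 -0.7] open 0.09314278052559628 gf 0.0
```

```bash
python3 -m inch '[196,252,0,25.4,100,196,252,0,25.4,100,196,252,0,25.4,100,196,252,0,25.4,100,196,252,0,25.4,100,196,252,0,25.4,100,196,252,0,25.4,100,196,252,0,25.4,100,196,252,-60,25.4,100,196,252,-60,25.4,100]' >/dev/null; python3 st.py
python3 - <<'E'
from h import *
c=snap('wrist');save(c,'w1.png',None,1.2)
import pickle;pickle.dump(c,open('w1.pkl','wb'))
E
```

```text
1.77 tcp [610.7   4.5 172.3] yang 22.6 tilt [-0.002  0.   ] q [-0.08  0.19  1.51  0.    1.45 -0.47] F [-1.4  0.5 -1. ] open 0.09299648559597588 gf 0.0
```

View pics/w1.png

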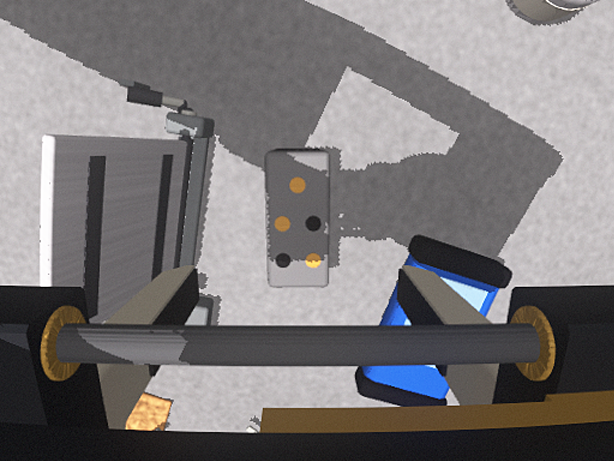

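Wrist view: box top corners near (267,151),(329,150),(328,287),(269,287), square to the fingers. The tester is to the right of the far finger. I'll check the positions.

Run:
```python
from h import *
import pickle
c=pickle.load(open('w1.pkl','rb'));f=lambda p,z:ray(c,np.array(p,float)/1.2,z)
b=f([(267,151),(329,150),(328,287),(269,287)],.048);print(b.round(4),b.mean(0).round(4))
for e in(b[0]-b[3],b[1]-b[2]):print(np.degrees(np.arctan2(e[1],e[0])),np.linalg.norm(e))
t=pickle.load(open('top.pkl','rb'))
T=ray(t,np.array([[333,192],[411,190],[413,234],[335,236]])/1.5,.034);print('tester',T.round(3))
u=np.array([np.cos(np.radians(22.8)),np.sin(np.radians(22.8))]);print((T[:,:2]-b.mean(0)[:2])@np.c_[u,[-u[1],u[0]]])
```

```text
[[ 0.568   0.0457  0.048 ]
 [ 0.6104  0.0641  0.048 ]
 [ 0.6536 -0.0362  0.048 ]
 [ 0.6093 -0.0547  0.048 ]] [0.6103 0.0047 0.048 ]
112.34691491826734 0.10854679571480116
113.3033549605923 0.10927059010465971
tester [[ 0.798  0.031  0.034]
 [ 0.811 -0.122  0.034]
 [ 0.721 -0.13   0.034]
 [ 0.708  0.021  0.034]]
[[ 0.1838068  -0.04828845]
 [ 0.13619009 -0.19498949]
 [ 0.04948084 -0.16698481]
 [ 0.0962609  -0.02321256]]
```

```bash
python3 -m inch '[0,0,-40,0.2,100,0,0,-80,0.2,100,0,0,-120,0.2,100,0,0,-152,0.2,100,0,0,-152,0.2,100,0,0,-152,0.2,40,0,0,-152,0.2,40,0,0,-152,0.2,40,0,0,-152,0.2,40,0,0,-152,0.2,40]' 40 >/dev/null; python3 st.py
```

```text
2.65 tcp [612.6   2.2  26.2] yang 22.62 tilt [ 0.004 -0.   ] q [-0.08  0.33  1.63  0.    1.18 -0.47] F [0.1 0.6 0.9] open 0.06425596456838614 gf 0.0
```

```bash
python3 -m inch '[0,0,0,0,40,0,0,0,0,40,0,0,0,0,40,0,0,0,0,40]' 40 >/dev/null; python3 st.py
```

```text
2.98 tcp [611.2   2.3  24.4] yang 22.62 tilt [ 0.001 -0.   ] q [-0.08  0.33  1.63  0.    1.18 -0.47] F [-1.8  0.8  5.9] open 0.04991806517047843 gf 39.98997509479523
```

```bash
python3 -m inch '[0,0,40,0,40,0,0,80,0,40,0,0,120,0,40,-15,40,130,-5,40,-30,80,130,-10,40,-47,115,130,-15,40,-63,155,130,-20,40,-80,195,130,-25,40,-97,235,130,-29,40,-113,275,130,-29,40]' 40 >/dev/null; python3 st.py
python3 -m inch '[-20,46,0,0,40,-20,46,0,0,40,-20,46,0,0,40,-20,46,-40,0,40,-20,46,-80,0,40,-20,46,-100,0,40,-20,46,-100,0,40]' 40 >/dev/null; python3 st.py
```

```text
3.82 tcp [498.4 272.3 152.6] yang -6.66 tilt [-0.002 -0.001] q [ 0.41  0.09  1.66 -0.    1.4   0.53] F [ 0.5  0.1 -3.5] open 0.04983070121422723 gf 39.982041120529175
4.4 tcp [475.9 313.1  46.4] yang -6.43 tilt [-0.01  -0.006] q [ 0.49  0.21  1.73 -0.    1.22  0.6 ] F [-0.7 -0.8 -3.9] open 0.05010291034489803 gf 39.98224139213562
```

```bash
python3 -m inch '[0,6,-8,0,40,0,6,-14,0,40,0,6,-14,0,40,0,6,-14,0,40]' 40 >/dev/null; python3 st.py
```

```text
4.73 tcp [481.3 323.4  40.9] yang -6.38 tilt [0.002 0.001] q [ 0.5   0.23  1.71 -0.    1.2   0.61] F [ 0.6 -0.3 -2.6] open 0.049635239503563 gf 39.98229146003723
```

```bash
python3 -m inch '[0,0,-6,0,40,0,0,-9,0,40,0,0,-9,0,40,0,0,-9,0,40]' 40 >/dev/null; python3 st.py
```

```text
5.07 tcp [480.1 322.9  30.5] yang -6.38 tilt [-0. -0.] q [0.5  0.24 1.72 0.   1.18 0.61] F [-0.1 -0.1 -3.5] open 0.049833026741609 gf 39.9822074174881
```

```bash
python3 -m inch '[0,0,-3,0,40,0,0,-3,0,90,0,0,-3,0,90,0,0,-3,0,90,0,0,10,0,90,0,0,50,0,90,0,0,90,0,90,0,0,130,0,90]' 40 >/dev/null; python3 st.py
python3 -m inch '[-10,-40,0,5,0,-20,-80,0,10,0,-30,-120,0,15,0,-38,-160,0,19,0,-43,-200,0,19,0,-47,-240,0,19,0,-47,-280,-10,19,0,-47,-320,-20,19,0,-47,-360,-30,19,0,-47,-370,-30,19,0]' 40 >/dev/null; python3 st.py
```

```text
5.73 tcp [479.8 322.7 162.8] yang -6.38 tilt [-0.001 -0.   ] q [0.5  0.1  1.62 0.   1.42 0.61] F [0.9 0.3 0.3] open 0.08320362620103754 gf 0.0
6.57 tcp [432.2 -51.6 130.1] yang 12.43 tilt [-0.001 -0.002] q [-0.23 -0.27  2.03 -0.    1.38 -0.45] F [ 0.9  0.3 -0.6] open 0.021690626344660364 gf 0.0
```

Run:
```python
from h import *
c=snap('top');save(c,'top2.png',(60,120,300,300),3.2)
```

```text
(no output)
```

View pics/top2.png

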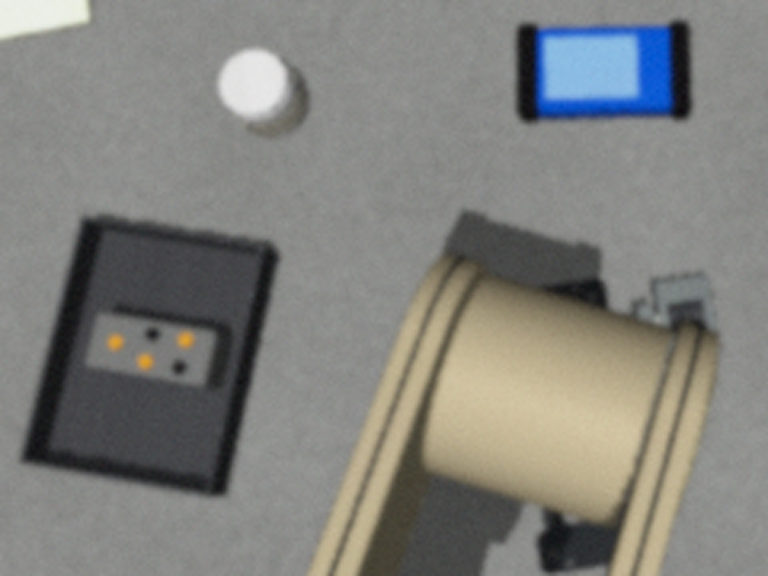

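The box sits flat in the middle of the tray (155,348), and the can and tester are unmoved. Pushing the shelf next.

```bash
python3 -m inch '[16,4,-5,0,0,32,8,-5,0,0,48,12,-5,0,0,64,15,-5,0,0,80,19,-5,0,0,96,23,-5,0,0,112,26,-5,0,0,128,30,-5,0,0,144,33,-5,0,0,160,36,-5,0,0]' 40 ; python3 st.py
```

```text
t: 7.45
tool_pos: [0.5944, -0.0092, 0.1267]
orientation: [1.963, 2.453, 0.001]
force: [0.1, -0.8, -0.1]
opening: 0.0004
gripper_force: 0.0
7.45 tcp [594.4  -9.2 126.7] yang 12.67 tilt [0.001 0.   ] q [-0.1   0.17  1.61  0.    1.36 -0.32] F [ 0.1 -0.8 -0.1] open 0.00041678012750545916 gf 0.0
```

```bash
python3 -m inch '[0,0,40,0,100,-7,-40,70,-7,100,-14,-80,70,-14,100,-21,-120,70,-21,100,-28,-160,70,-28,100,-36,-200,70,-35,100,-45,-240,70,-42,100,-54,-280,70,-42,100,-67,-320,40,-42,100,-67,-328,40,-42,100]' 40 >/dev/null; python3 st.py
python3 - <<'E'
from h import *
import pickle
c=snap('wrist');save(c,'w2.png',None,1.5)
pickle.dump(c,open('w2.pkl','wb'))
t=snap('top');pickle.dump(t,open('top3.pkl','wb'))
save(t,'top3.png',(185,160,375,290),4.2)
E
```

```text
8.28 tcp [ 524.9 -341.4  164.6] yang -29.51 tilt [-0.001 -0.   ] q [-0.66  0.23  1.48 -0.    1.44 -0.14] F [ 0.6  1.4 -0.9] open 0.062401737241634385 gf 0.0
```

View pics/w2.png

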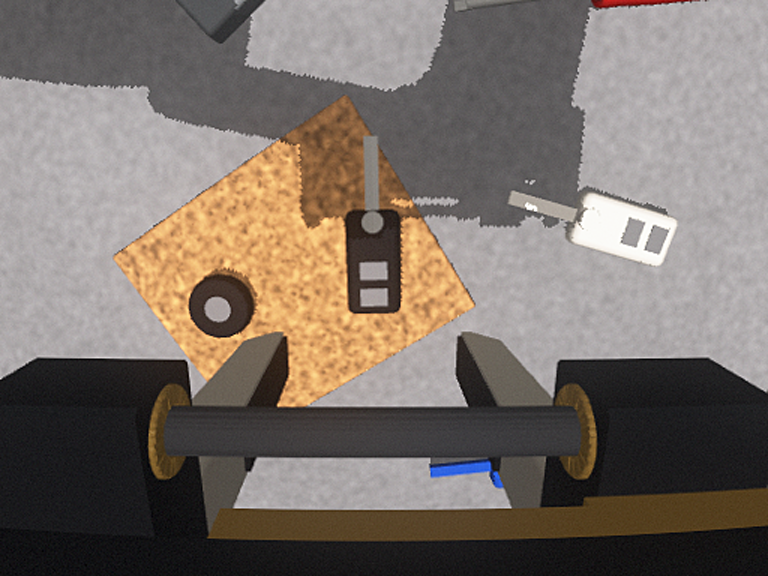

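View pics/top3.png

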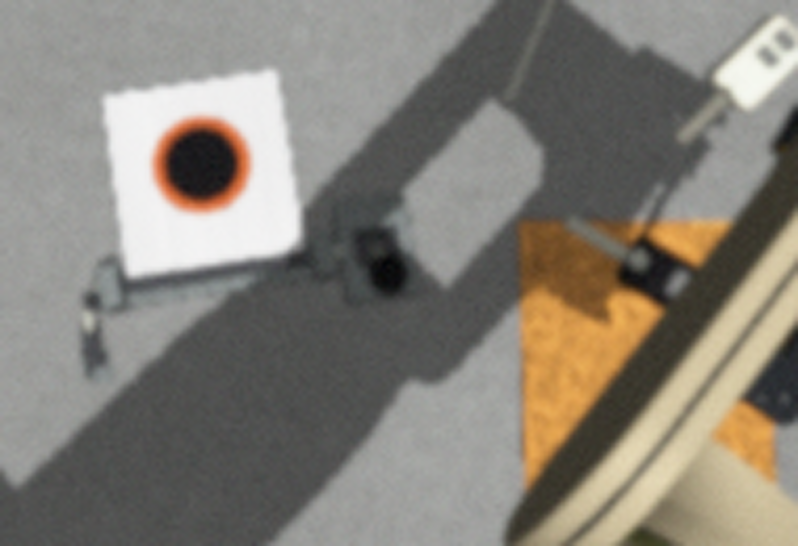

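The shelf is down flat with the coil at crop (201,164). In the wrist view the key body spans (346..400, 210..313) and its blade points straight up the picture.

```bash
python3 - <<'E'
from h import *
import pickle
c=pickle.load(open('w2.pkl','rb'));f=lambda p,z:ray(c,np.array(p,float)/1.5,z)
b=f([(347,210),(400,210),(399,312),(349,312)],.022);m=b.mean(0);print(b.round(4),m.round(4))
for e in(b[0]-b[3],b[1]-b[2]):print(np.degrees(np.arctan2(e[1],e[0])),np.linalg.norm(e))
bl=f([(371,138)],.014)[0];d=bl-m;print('blade',np.degrees(np.arctan2(d[1],d[0])),np.linalg.norm(d[:2]))
fb=f([(220,306)],.02)[0];print('fob',fb,np.linalg.norm((fb-m)[:2]))
t=pickle.load(open('top3.pkl','rb'));g=lambda p,z:ray(t,np.array(p,float)/4.2+[185,160],z)
k=g([(201,164)],.034)[0];print('coil',k)
s=g([(104,96),(274,70),(303,246),(126,277)],.034);print(s.round(4),s.mean(0))
x=(s[0]+s[1])/2-(s[2]+s[3])/2;a=np.arctan2(x[1],x[0]);print(np.degrees(a),np.linalg.norm(x), np.degrees(np.arctan2(*(s[0]-s[1])[[1,0]])))
u=np.array([np.cos(a),np.sin(a)]);print('hinge O from coil',k[:2]-.072*u,'far-edge est',(s[0]+s[1])[:2]/2-.058*u)
print('knob',g([(388,272)],.0747))
E
python3 st.py
```

```text
[[ 0.5306 -0.299   0.022 ]
 [ 0.5601 -0.3157  0.022 ]
 [ 0.5268 -0.3751  0.022 ]
 [ 0.4975 -0.3585  0.022 ]] [ 0.5287 -0.3371  0.022 ]
60.9088240206441 0.06814656166919675
60.725919953231035 0.06814499232883157
blade 61.78903139152691 0.07897961698188734
fob [ 0.42264781 -0.31214779  0.02      ] 0.10896972298143373
coil [ 0.58663754 -0.01545809  0.034     ]
[[ 0.6299  0.0537  0.034 ]
 [ 0.6546 -0.0608  0.034 ]
 [ 0.535  -0.0871  0.034 ]
 [ 0.5077  0.029   0.034 ]] [ 0.58181245 -0.01626821  0.034     ]
11.903820440693858 0.12353634748031517 102.18744425470425
hinge O from coil [ 0.51618589 -0.03030949] far-edge est [ 0.58549959 -0.01549095]
knob [[ 0.51595706 -0.14181925  0.0747    ]]
8.38 tcp [ 524.9 -340.   164. ] yang -29.55 tilt [-0.003  0.002] q [-0.66  0.23  1.48 -0.    1.44 -0.14] F [-0.2  1.   0.6] open 0.07068792938904184 gf 0.0
```

```bash
python3 -m inch '[4,3,-40,0.3,70,4,3,-80,0.3,70,4,3,-115,0.3,70,4,3,-140,0.3,70,4,3,-150,0.3,70,4,3,-155,0.3,70,4,3,-155,0.3,70,4,3,-155,0.3,70]' 20 >/dev/null; python3 st.py
```

```text
9.05 tcp [ 532.1 -336.2   13. ] yang -29.03 tilt [ 0.003 -0.002] q [-0.65  0.39  1.58  0.    1.17 -0.14] F [-0.1 -0.6  0.8] open 0.06517339105687314 gf 0.0
```

```bash
python3 -m inch '[-2,-1,-4,0,70,-2,-1,-4,0,70,-2,-1,-4,0,25,-2,-1,-4,0,25,-2,-1,-4,0,25,-2,-1,-4,0,25,-2,-1,-4,0,25,-2,-1,-4,0,25,-2,-1,-4,0,25]' 20 >/dev/null; python3 st.py
```

```text
9.8 tcp [ 528.3 -337.1    6.7] yang -29.08 tilt [ 0. -0.] q [-0.65  0.39  1.59 -0.    1.16 -0.14] F [-1.  -0.1  1.2] open 0.03549151752433326 gf 19.953812956809998
```

```bash
python3 -m inch '[0,0,40,0,25,0,0,80,0,25,0,0,120,0,25,2,40,140,0,25,5,80,140,0,25,8,120,140,0,25,11,160,140,0,25,14,200,140,0,25,16,225,140,0,25,16,225,140,0,25]' 20 >/dev/null
python3 -m inch '[0,0,0,0,25]'>/dev/null; python3 st.py;python3 - <<'E'
from h import *
import pickle
c=snap('wrist');save(c,'w3.png',None,1.5);pickle.dump(c,open('w3.pkl','wb'))
h=cv2.cvtColor(c['image'],cv2.COLOR_BGR2HSV);m=cv2.inRange(h,(2,130,70),(18,255,255))
n,l,s,ce=cv2.connectedComponentsWithStats(m)
for i in range(1,n):
    if s[i,4]>100:
        pts=np.argwhere(l==i)[:,::-1]
        hull=cv2.convexHull(pts.astype(np.float32));w=ray(c,hull.reshape(-1,2),.034)[:,:2]
        A=np.c_[2*w,np.ones(len(w))];q=np.linalg.lstsq(A,(w**2).sum(1),rcond=None)[0]
        print(s[i],'centre',q[:2].round(4),'D',2*np.sqrt(q[2]+q[:2]@q[:2]))
E
```

```text
10.72 tcp [ 544.3 -110.6  146.6] yang -28.91 tilt [-0. -0.] q [-0.29  0.06  1.7  -0.    1.39  0.21] F [-0.6  0.8 -0.8] open 0.03596088405883095 gf 19.955082535743713
[257  54  22  49 430] centre [ 0.5968 -0.0275] D 0.039095192322875144
[203  86  34  21 233] centre [ 0.5675 -0.0258] D 0.028110230455147645
[159 257  18  31 190] centre [ 0.4344 -0.1455] D 0.026001775963075274
[320 257  18  64 453] centre [ 0.5599 -0.2383] D 0.0607217441776429
[158 283  17  38 202] centre [ 0.4119 -0.1728] D 0.03402973802093587
[  72  305  408   56 7648] centre [ 0.4338 -0.3691] D 0.3936454131004609
```

View pics/w3.png

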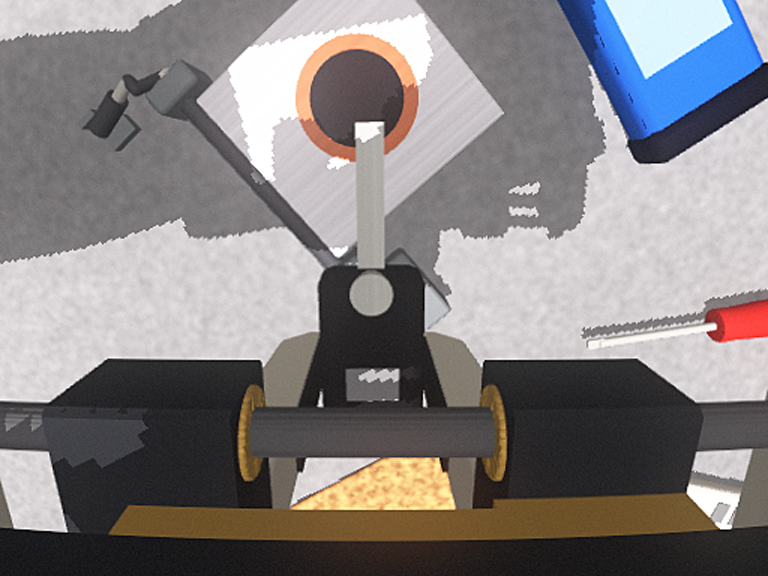

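Ring outer edge runs from (295,97) to (418,97) and from (357,34) to (357,162). The key hangs straight, with its body front edge at (371,266).

Run:
```python
from h import *
import pickle
c=pickle.load(open('w3.pkl','rb'));f=lambda p,z:ray(c,np.array(p,float)/1.5,z)
w=f([(295,97),(418,97),(357,34),(357,162)],.034)[:,:2]
A=np.c_[2*w,np.ones(4)];q=np.linalg.lstsq(A,(w**2).sum(1),rcond=None)[0];print('coil',q[:2],2*np.sqrt(q[2]+q[:2]@q[:2]),w.mean(0))
tp=np.array(c['s']['tool_pos']);e=f([(371,266)],tp[2]-.0027+.018)[0]-tp
a=np.radians(60.9);print('front edge along',e[:2]@[np.cos(a),np.sin(a)],'across',e[:2]@[-np.sin(a),np.cos(a)])
print('move',(q[:2]-tp[:2])*1000)
```

```text
coil [ 0.58692274 -0.0160712 ] 0.06782415941115473 [ 0.58736448 -0.01557197]
front edge along 0.03589882426571796 across 0.00037692950984143374
move [42.59013228 94.5304833 ]
```

```bash
python3 -m inch '[17,38,0,-1,25,34,76,0,-2,25,42.5,94.5,-20,-2,25,42.5,94.5,-50,-2,25,42.5,94.5,-75,-2,25,42.5,94.5,-90,-2,25,42.5,94.5,-100,-2,25,42.5,94.5,-100,-2,25,42.5,94.5,-100,-2,25,42.5,94.5,-100,-2,25]' 20 >/dev/null; python3 st.py
```

```text
11.6 tcp [588.  -18.4  48.1] yang -31.14 tilt [ 0.002 -0.   ] q [-0.12  0.24  1.69 -0.    1.21  0.43] F [-0.9 -1.4 -0.2] open 0.035873447619467654 gf 19.95510309934616
```

```bash
python3 -m inch '[-0.5,1,-7,0,25,-0.5,1,-9,0,25,-0.5,1,-9,0,25,-0.5,1,-9,0,25,-0.5,1,-9,0,25]' 20 >/dev/null; python3 st.py
```

```text
12.02 tcp [586.4 -16.5  37.8] yang -31.07 tilt [ 0. -0.] q [-0.12  0.25  1.69 -0.    1.2   0.43] F [-0.2  0.1 -1. ] open 0.036072957724810166 gf 19.95504140853882
```

```bash
python3 -m inch '[0.5,1,-1,0,25,0.5,1,-1,0,25,0.5,1,-1,0,60,0.5,1,-1,0,60,0.5,1,-1,0,60,0.5,1,4,0,60,0.5,1,30,0,60,0.5,1,70,0,60,0.5,1,110,0,60,0.5,1,130,0,60]' 20 >/dev/null; python3 st.py
python3 -m inch '[-15,-15,0,7,0,-35,-35,0,14,0,-60,-60,0,21,0,-85,-85,0,28,0,-110,-110,0,35,0,-141,-140,0,43,0,-141,-140,0,43,0]' 20 >/dev/null; python3 st.py
python3 - <<'E'
from h import *
import pickle
t=snap('top');pickle.dump(t,open('top4.pkl','wb'));s=snap('scene');pickle.dump(s,open('sc4.pkl','wb'))
a=cv2.resize(t['image'][165:240,195:300],None,fx=5,fy=5,interpolation=cv2.INTER_CUBIC)
b=cv2.resize(s['image'][130:230,220:325],None,fx=2.5,fy=3.75,interpolation=cv2.INTER_CUBIC)
cv2.imwrite('pics/c4.png',np.hstack([a,b]))
E
```

```text
12.85 tcp [588.9 -15.7 173.7] yang -31.08 tilt [ 0.006 -0.001] q [-0.11  0.12  1.58  0.    1.43  0.43] F [1.3 0.6 1.1] open 0.055990906150372936 gf 0.0
13.43 tcp [ 442.7 -158.5  168. ] yang 12.24 tilt [-0.001 -0.002] q [-0.45 -0.2   1.9  -0.    1.44 -0.66] F [-0.9 -0.3 -0.7] open 0.01358770059624275 gf 0.0
```

View pics/c4.png

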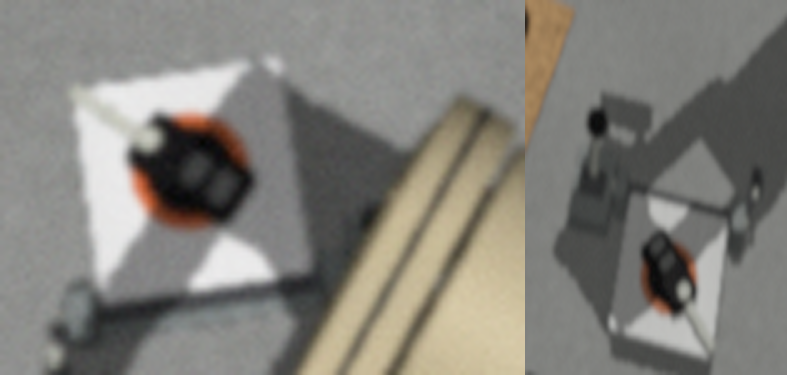

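Run:
```python
from h import *
import pickle
t=pickle.load(open('top4.pkl','rb'));g=lambda p,z:ray(t,(np.array(p,float)-2)/5+[195,165],z)
print('coil',g([(191,169)],.034).round(4))
b=g([(160,113),(253,183),(225,220),(130,155)],.052);print(b.round(4),b.mean(0).round(4))
def quad(c0):
    a=np.radians(58.8);u=np.array([np.cos(a),np.sin(a)]);v=np.array([-u[1],u[0]])
    return [np.r_[c0+x*u+y*v,z] for z in(.034,.052) for x,y in((.035,.018),(.035,-.018),(-.035,-.018),(-.035,.018))]
P=proj(t,quad(np.array([.5865,-.0155])))
print(((P-[195,165])*5+2).round(0).tolist())
s=pickle.load(open('sc4.pkl','rb'));P=proj(s,quad(np.array([.5865,-.0155])))
print(((P-[220,130])*[2.5,3.75]+[525,0]).round(0).tolist())
# dark body fit: minimise over centre using hull masks
for n,c in(('top',t),('scene',s)):
    im=cv2.resize(c['image'],None,fx=4,fy=4,interpolation=cv2.INTER_CUBIC).astype(int)
    h=cv2.cvtColor(im.clip(0,255).astype(np.uint8),cv2.COLOR_BGR2HSV)
    ring=cv2.inRange(h,(2,120,60),(18,255,255))>0
    best=[]
    for dx in range(-8,9):
        for dy in range(-8,9):
            q=(proj(c,quad(np.array([.5865+dx/1000,-.0155+dy/1000])))+.5)*4-.5
            m=np.zeros(im.shape[:2],np.uint8);cv2.fillConvexPoly(m,cv2.convexHull(q.astype(np.int32)),1)
            o=cv2.dilate(m,np.ones((9,9)))-m
            best.append(((ring&(m>0)).sum()-(ring&(o>0)).sum()*0.5,dx,dy))
    print(n,sorted(best)[:6])
```

```text
coil [[ 0.5885 -0.0152  0.034 ]]
[[ 0.616   0.0031  0.052 ]
 [ 0.5792 -0.0513  0.052 ]
 [ 0.5576 -0.0371  0.052 ]
 [ 0.5911  0.018   0.052 ]] [ 0.5859 -0.0168  0.052 ]
[[123.0, 164.0], [159.0, 113.0], [260.0, 181.0], [224.0, 233.0], [120.0, 158.0], [157.0, 106.0], [260.0, 175.0], [223.0, 228.0]]
[[698.0, 297.0], [673.0, 320.0], [638.0, 254.0], [663.0, 232.0], [699.0, 285.0], [674.0, 309.0], [638.0, 243.0], [663.0, 221.0]]
top [(np.float64(12.5), -4, -5), (np.float64(12.5), -2, -1), (np.float64(13.5), -4, -4), (np.float64(13.5), 0, 2), (np.float64(14.0), -6, -8), (np.float64(14.0), 1, 0)]
scene [(np.float64(18.0), 6, 5), (np.float64(21.5), 5, 3), (np.float64(21.5), 7, 7), (np.float64(23.0), 2, 0), (np.float64(24.0), -1, -7), (np.float64(25.0), 1, -2)]
```

```bash
python3 -m inch '[2,2,-40,0,0,2,2,-80,0,0,2,2,-105,0,0,2,2,-105,0,0,2,2,-105,0,0]' 20 >/dev/null; python3 st.py
python3 -m inch '[15,3,0,0,0,30,6,0,0,0,42,9,0,0,0,54,12,0,0,0,66,14,0,0,0,78,17,0,0,0,86,18,0,0,0,92,20,0,0,0,96,21,0,0,0,96,21,0,0,0]' ; python3 st.py
```

```text
13.95 tcp [ 447.2 -152.3   61.8] yang 11.9 tilt [-0.003  0.002] q [-0.44 -0.08  2.    0.    1.23 -0.64] F [ 0.3 -0.3 -0. ] open 0.00032810790883624813 gf 0.0
t: 14.78
tool_pos: [0.5416, -0.1337, 0.0643]
orientation: [-1.977, -2.437, 0.009]
force: [-21.3, -4.2, 14.7]
opening: 0.0008
gripper_force: 10.9
14.78 tcp [ 541.6 -133.7   64.3] yang 11.91 tilt [-0.006 -0.002] q [-0.33  0.15  1.76 -0.    1.24 -0.54] F [-21.3  -4.2  14.7] open 0.000789077442030865 gf 10.882453322410583
```

Firm contact at the stop, so backing off and checking.

```bash
python3 -m inch '[-15,-3,0,0,0,-40,-9,0,0,0,-80,-17,0,0,0,-80,-17,40,0,0,-80,-17,80,0,0,-110,-17,110,0,0,-140,-50,110,0,0,-160,-90,110,0,0,-180,-130,110,0,0,-180,-140,110,0,0]' >/dev/null; python3 st.py
python3 - <<'E'
from h import *
t=snap('top');s=snap('scene')
a=cv2.resize(t['image'][140:290,60:375],None,fx=2.5,fy=2.5,interpolation=cv2.INTER_CUBIC)
b=cv2.resize(s['image'][130:230,220:430],None,fx=2.0,fy=2.0,interpolation=cv2.INTER_CUBIC)
b=cv2.copyMakeBorder(b,0,0,0,a.shape[1]-b.shape[1],cv2.BORDER_CONSTANT)
cv2.imwrite('pics/end.png',np.vstack([a,b]))
kn=lambda th:np.array([.516,-.0295,0])+[-.108*-.214,-.108*.977,0]+np.array([.977*.06*np.sin(th),.214*.06*np.sin(th),.022+.06*np.cos(th)])
P=proj(t,[kn(-.5),kn(0.),kn(.5)]);print(((P-[60,140])*2.5).round(0))
P=proj(s,[kn(-.5),kn(0.),kn(.5)]);print(((P-[220,130])*2+[0,375]).round(0))
E
```

```text
15.62 tcp [ 362.2 -275.9  174.8] yang 11.82 tilt [ 0.002 -0.004] q [-0.76 -0.25  1.94 -0.    1.45 -0.97] F [0.8 0.2 0.7] open 0.0006153173965559375 gf 0.0
[[543. 216.]
 [538. 189.]
 [533. 164.]]
[[ 58. 438.]
 [ 54. 451.]
 [ 49. 470.]]
```

View pics/end.png

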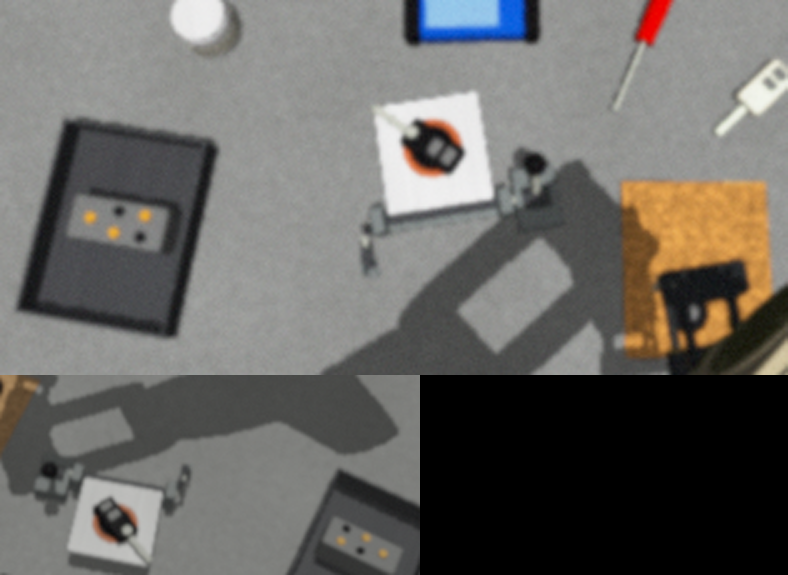

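The knob at (535,163) in the top view and (50,470) in the scene view matches the fully-on positions (533,164) and (49,470). The key lies on the coil and the box is in the tray. Handing in.

```bash
python3 -c "
from plant import job
print(job.close_job())"
```

```text
the job is handed in; nothing more can be done
None
```

I handed the job in at about 16 s of the 72 s: the box is in the tray, the shelf is down flat, the key lies on the coil (within about 3 mm by the cameras), and the switch was tipped last to its far stop; I touched none of the bystanders.

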